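# Find and mark the high spot of an eccentric shaft on bench centres

### The arm

A 6-joint arm with a two-finger parallel gripper is mounted at the origin on the work surface. World frame = base frame: x ahead of the robot, y to its left, z up, the work surface at z = 0. Lengths are in m, angles in degrees, forces in N, time in s.
With the tool pointing down it reaches from about 0.4 to 0.825 m from the base axis. Payload 7 kg.
Tool frame: the origin (TCP) lies at the very end of the fingers, on their centre line; the grasp point (between the pads) lies 19 mm behind it; z points along the fingers, y is the line along which they close (so a half turn about z gives the same grasp; the last joint's range is limited). The gripper opens to 88 mm and grips with 3 to 60 N. Pads are 19 mm wide; open, the fingers measure 130 mm over their backs; the gripper's body (78 mm by 193 mm) begins 47 mm behind the grasp point.
Start: joints at [79.59, 20.546, 0.682, 0, -70.136, -16.507], TCP at [0.306, 0.602, 0.227] pointing down, gripper open.
Joint ranges: [-176.03, 176.03], [-82.01, 121.73], [-58.28, 71.71], [-173.87, 95.51], [-174.79, -0.11], [-173.66, 173.66]. Speed limits (degrees/s): [136.94, 136.94, 172.46, 180, 180, 180].

### API

Orientations are given as [roll, pitch, yaw] about the fixed x, y, z axes, in that order (R = Rz(yaw) Ry(pitch) Rx(roll)).
In Python, from plant import ctrl gives the robot as it stands.
- The arm moves only by the tool carry_out, never from a script. Its argument "deltas" is a list that holds one entry, the list of rows, each a list of 5 numbers: the shift along the tool's x, y, z scaled (see below), then the turn about the tool's z scaled (see below), then the opening, from -1 (shut) to 1 (fully open). A call has 1 to 5 rows; each row is the pose to reach, as a shift and turn from the pose commanded when the call began, along the tool's axes at that moment, turning the shorter way round; what a row does not reach only later rows make up. The controller multiplies each number of a shift by 20 cm and each number of a turn by 2 pi rad. A row lasts 1/10 s, in which the tool goes at most 50 mm and 8.59 degrees, less where a joint would pass 70% of its speed; a pose out of reach is approached as far as the arm can. A call with a number of a shift or a turn outside -1 to 1 is refused whole. A call with a gripper value outside its range is refused whole. The fingers move at their own pace and stop on an object; the grip force is fixed at half the most. Time passes only in rows, so rows that repeat a pose let the fingers close. It gives the time, the measured TCP pose, the force, the opening and the grip force at its end, in the units of the state.
- ctrl.get_obs(): the state, without advancing time (a new reading comes with each control period).
- ctrl.snapshot(name): name is "scene" or "side" or "wrist"; returns a dict with "color" (400x640x3 uint8, red, green, blue), "camera_matrix" (3x3 intrinsics, pixels), "R" (3x3) and "t" (3): a world point X has camera coordinates R X + t. Camera axes: x right, y down, z forward; pixel columns grow to the right and rows downward; lengths in m; the calibration is good to about 2 mm. A picture is of the moment at which its call begins. There is no depth.
- ctrl.close_job(): hands the job in; it is judged then, once.
Trained networks look in a picture, given as the dict that the camera call returned (one of the last four; its "shot" number tells which), for a name from the list of things; names that differ only in an ending like _2 or _b are one class to them, and where a whole thing is asked for, a point or a joint stands for the part that bears it (a point fixed in the world has none). Each returns a list of dicts, best first, with "p" (0 to 1); they miss things now and then, are a little off and sometimes report something else, mostly with a low value. They report only what shows in the picture. A call takes as long as a camera call. They do not tell look-alikes from the thing itself.
- ctrl.search_frame(picture, name): "centre" ([column, row] in pixels, amid what is visible of it).
- ctrl.silhouettes(picture, name): "mask" (400x640 bool, what is visible of it) and "centre" ([column, row] in pixels, amid what is visible of it).
- ctrl.spot_point(picture, name): "centre" ([column, row] in pixels: a listed point, or the origin of a listed thing).
The state is a dict: "clock": time; "joint_pos": joint angles; "qvel": joint speeds; "tau": joint torques, N m; "tool_pos": TCP position; "orientation": TCP orientation; "force": force on the tool from outside, world axes, zero at the start; "moment": the same for the moment, N m; "opening": finger opening in m; "gripper_force": force on a finger pad.
Only numpy, scipy, OpenCV 4.12 (cv2) and the standard library are available. Lean on these libraries where they do the work, as an engineer would, in place of code of your own. Each camera call takes 0.05 s, during which the arm holds its last target. There are 200 camera calls.

### The job

The eccentric shaft from the lab's vibrator sits on the bench centres: turn it by the star wheel, watching the gauge plunger, until the plunger is lifted right to the top of its swing, and leave it there. Then take the mallet and drive the sprung marking punch fully down with its head (never mark the shaft anywhere but at its high spot), and stand the mallet back upright on its green pad. Gather all the loose shaft fittings lying about (three to five out of brass nut, steel collar, white bush, orange spacer, black rubber foot) into the blue tray, at any point of the job, and leave the other things where they are.

Things in the scene. Friction and masses are not known exactly. Their poses are not given: they have to be found in the camera images.
- bench: Bench centres, fixed: grey base 120 x 340 x 20 mm, two blue blocks (tops 125 mm up) and a brass eccentric shaft between them, axis 100 mm above the table. Origin: centre of the base's underside; y runs along the shaft, z up. At y = -125 mm the star wheel, 0 the gauge plunger, +75 the punch, both in guide arms (tops 160 mm up) on posts at x = +48; blocks at y = -87 to -63 and 125 to 155.
- wheel_centre (a point): Centre of the star wheel that turns the shaft: six spokes 8 mm thick, 60 degrees apart, square to bench y, with ball knobs 20 mm across, centres 62 mm from here; one red, five black. A knob near the top can be pinched from above, fingers closing along bench y, and drawn over in an arc. 2 to 4 N at a knob; turns endlessly both ways, stays where left. Axes: the bench's; does not turn.
- shaft (a joint): Turn of shaft and star wheel about the bench's y axis, rad. At 0 the red knob stands straight up; growing values carry the top knob towards bench +x. At value a the red knob's centre is 62 mm x (sin a, cos a) in bench (x, z) from wheel_centre, the others follow at 60 degree steps. Where the high spot lies relative to the knobs differs each time and is not given.
- plunger (a joint): Lift of the sprung gauge plunger (steel rod with a red cap 18 mm across, beside a white scale with a tick every 4 mm) that rides on the eccentric shaft, m: 0 at the shaft's low spot, 0.020 at its high spot, half a turn away; in between the lift is 0.010 x (1 - cos(angle turned from the low spot)).
- plunger_cap (a point): Top of the plunger's red cap: 184 mm above the table at the low spot, 204 mm at the high spot. Do not push it; it moves with the shaft.
- punch (a joint): Travel of the sprung marking punch, m: 0 up, 0.010 fully down against its stop. Spring about 2 N at first, 8 N fully down; comes up by itself.
- punch_top (a point): Centre of the top face of the punch's steel head (a disc 24 mm across and 10 mm thick), the place to strike: 198 mm above the table when up.
- mallet_head (a point): Centre of the mallet's head: an upright cylinder 42 mm across and 64 mm tall, white with a black band, flat faces up and down, standing on its lower face, so 32 mm above what it stands on. z up along the head; the level handle points to -x.
- mallet_grip (a point): Place to grip on the mallet's level wooden handle, 48 mm from the head's axis, as near the head as fingers go; the centre of mass is 10 mm from the head's axis. The handle is 20 mm wide and 22 mm deep, runs along x from the head to 144 mm from the head's axis, half-way up the head. Same axes as mallet_head. About 220 g.
- pad: Green mallet pad lying on the table, 140 (x) x 120 (y) x 6 mm, fixed. Origin: centre of its underside.
- tray: Blue open fittings tray, 190 x 190 mm, 28 mm high, walls and floor 5 mm, fixed. Origin: centre of its underside.
- nut_mid (a point): Brass six-sided nut, 34 mm across corners (29 across flats), 26 mm tall, standing, two corners on its x axis, so its flats face 30, 90 and 150 degrees from x; point at its centre. May be absent.
- collar_mid (a point): Steel collar, a cylinder 36 mm across, 26 mm tall, standing; point at its centre. May be absent.
- bush_mid (a point): White plastic bush, a cylinder 30 mm across, 30 mm tall, standing; point at its centre. May be absent.
- foot_mid (a point): Black rubber foot, 38 mm across below, 30 mm above, 28 mm tall, standing; point at its centre. May be absent.
- spacer_mid (a point): Orange plastic spacer, a cylinder 32 mm across, 28 mm tall, standing; point at its centre. May be absent.
Things that resemble listed ones, but are neither listed nor needed, are in the scene too. Of the things like the part that bears foot_mid, leave any that is purple or red; of the rest the smaller one is meant.

How it is judged:
By the outcome, as a careful person would: the job done as asked, in the order asked, and still so for the second after the job is handed in, with the robot touching nothing.
Of nut, collar, bush, foot, spacer only 3 to 5 are there at a start; the rules pass over those that are not, and their reading is None.
At some moment in a run one of nut, collar, bush, foot, spacer may be knocked a few centimetres aside while the robot is not near it.
It also fails if it takes over 210 s, if anything falls off the work surface, if the arm or the gripper's body presses on something with over 40 N, if the wrist force passes 120 N, or if a joint passes its speed limit or range.

## Working session

There is one attempt and no reset: what is moved stays moved. The work goes in short steps, Python scripts to look and compute and a tool call to move; the robot and the scene stay as the last step left them, time stands still between calls to the robot, and variables do not carry over. Pictures are saved under pics/ and viewed, at most 17 in all, crops included, and the job is handed in when it is done.

Besides the shell and the picture viewer there is one more tool, called by a JSON object that holds its "method" and its "body". carry_out: Moves the arm, as the interface text tells. Its arguments: {"type":"object","properties":{"deltas":{"type":"array"}},"required":["deltas"]}

```bash
ls; mkdir -p pics; cat > h.py <<'E'
import numpy as np, cv2
from plant import ctrl
from scipy.spatial.transform import Rotation as Ro
def snap(n,save=None):
    s=ctrl.snapshot(n)
    if save: cv2.imwrite('pics/'+save,s['color'][:,:,::-1])
    return s
def ray(s,px):
    K,R,t=[np.array(s[k],float) for k in('camera_matrix','R','t')]
    d=R.T@np.linalg.solve(K,[px[0],px[1],1.]); return -R.T@t,d
def onz(s,px,z):
    o,d=ray(s,px); return o+d*(z-o[2])/d[2]
def tri(obs):
    A=0;b=0
    for s,px in obs:
        o,d=ray(s,px); d=d/np.linalg.norm(d); P=np.eye(3)-np.outer(d,d); A=A+P; b=b+P@o
    return np.linalg.solve(A,b)
def proj(s,X):
    K,R,t=[np.array(s[k],float) for k in('camera_matrix','R','t')]
    p=K@(R@np.array(X)+t); return p[:2]/p[2]
def st():
    o=ctrl.get_obs(); print({k:np.round(o[k],3).tolist() for k in('clock','joint_pos','tool_pos','orientation','force','opening','gripper_force')}); return o
def to(X,yaw=None):
    "scaled tool-axis shift to world TCP X"
    o=ctrl.get_obs(); R=Ro.from_euler('xyz',o['orientation'],degrees=True).as_matrix()
    return np.round(R.T@(np.array(X)-o['tool_pos'])/.2,4)
E
python3 - <<'E'
from h import *
st()
S={n:snap(n,n+'0.png') for n in('scene','side')}
for nm in ['bench','wheel_centre','plunger_cap','punch_top','mallet_head','mallet_grip','pad','tray','nut_mid','collar_mid','bush_mid','foot_mid','spacer_mid']:
    for n,s in S.items():
        r=ctrl.spot_point(s,nm)
        z={'bench':0,'wheel_centre':.1,'plunger_cap':.194,'punch_top':.198,'mallet_head':.038,'mallet_grip':.038,'pad':0,'tray':0}.get(nm,.014)
        print(nm,n,[(np.round(q['centre'],0).tolist(),round(q['p'],2),np.round(onz(s,q['centre'],z)[:2],3).tolist()) for q in r])
E
```

```text
pics
{'clock': 0.0, 'joint_pos': [79.588, 20.59, 0.633, -0.019, -70.137, -16.506], 'tool_pos': [0.305, 0.601, 0.226], 'orientation': [179.905, -0.009, -26.924], 'force': [0.162, 0.381, -0.005], 'opening': 0.088, 'gripper_force': 0.0}
bench scene [([348.0, 283.0], 0.84, [0.636, 0.07])]
bench side [([359.0, 233.0], 0.75, [0.634, 0.066])]
wheel_centre scene [([292.0, 247.0], 0.59, [0.608, -0.052]), ([288.0, 231.0], 0.54, [0.557, -0.062]), ([170.0, 249.0], 0.15, [0.597, -0.322])]
wheel_centre side [([360.0, 232.0], 0.85, [0.613, -0.057]), ([358.0, 233.0], 0.16, [0.607, -0.062])]
plunger_cap scene [([351.0, 229.0], 0.39, [0.652, 0.068])]
plunger_cap side [([364.0, 179.0], 0.67, [0.629, 0.05])]
punch_top scene [([387.0, 226.0], 0.56, [0.653, 0.139])]
punch_top side [([369.0, 164.0], 0.5, [0.654, 0.123])]
mallet_head scene [([456.0, 221.0], 0.61, [0.488, 0.36])]
mallet_head side [([316.0, 172.0], 0.66, [0.512, 0.37])]
mallet_grip scene [([462.0, 216.0], 0.62, [0.47, 0.383])]
mallet_grip side [([300.0, 169.0], 0.85, [0.455, 0.385])]
pad scene [([446.0, 237.0], 0.6, [0.506, 0.338]), ([349.0, 
[... 339 characters left out ...]
.0, 258.0], 0.43, [0.461, -0.059]), ([365.0, 177.0], 0.32, [0.693, 0.372])]
collar_mid scene [([394.0, 219.0], 0.7, [0.445, 0.213]), ([383.0, 228.0], 0.59, [0.474, 0.178])]
collar_mid side [([296.0, 201.0], 0.4, [0.444, 0.211])]
bush_mid scene []
bush_mid side []
foot_mid scene [([266.0, 215.0], 0.94, [0.407, -0.125]), ([255.0, 196.0], 0.66, [0.329, -0.159]), ([234.0, 209.0], 0.65, [0.378, -0.213]), ([233.0, 232.0], 0.5, [0.468, -0.208])]
foot_mid side [([276.0, 278.0], 0.91, [0.402, -0.131]), ([305.0, 298.0], 0.69, [0.474, -0.196]), ([247.0, 284.0], 0.62, [0.334, -0.153]), ([261.0, 307.0], 0.57, [0.374, -0.222]), ([357.0, 237.0], 0.46, [0.622, 0.027])]
spacer_mid scene []
spacer_mid side []
```

View pics/scene0.png

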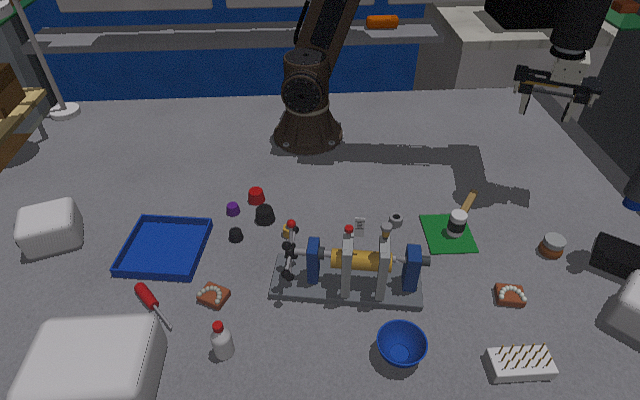

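View pics/side0.png

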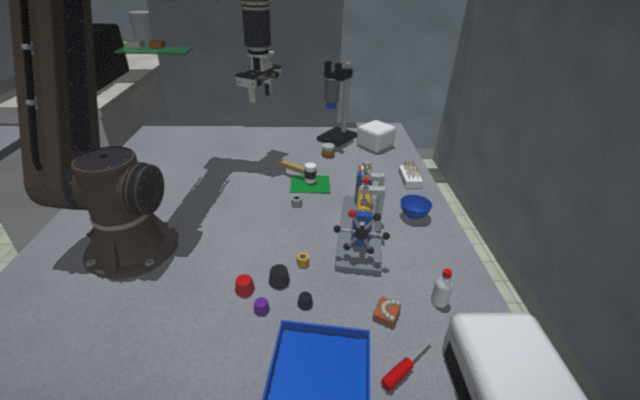

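The scene picture shows the bench at (348,270) and the mallet on its pad at (457,222). The tray is at (165,247), the nut at (290,229) and the collar at (396,219).

Four things look like the foot:
- red (257,196)
- purple (233,209)
- large black (265,214)
- small black (236,235)

Leaving out red and purple, the smaller black one at (236,235) is meant. I'll confirm it in an enlarged crop.

```bash
cat > m.py <<'E'
from h import *
S={n:snap(n) for n in('scene','side')}
P={}
for nm in ['bench','wheel_centre','plunger_cap','punch_top','mallet_head','mallet_grip','pad','tray','nut_mid','collar_mid']:
    c=[(s,ctrl.spot_point(s,nm)[:1]) for s in S.values()]
    c=[(s,q[0]['centre']) for s,q in c if q]
    if len(c)==2: P[nm]=tri(c); print(nm,np.round(P[nm],3), [np.round(proj(s,P[nm])-p,1).tolist() for s,p in c])
a=S['scene']['color'][180:310,215:435]; b=S['side']['color'][160:310,230:400]; c=S['scene']['color'][225:265,525:575]
a=cv2.resize(a,None,fx=3.2,fy=3.2,interpolation=3)[:,:,::-1]; b=cv2.resize(b,None,fx=3.2,fy=3.2,interpolation=3)[:,:,::-1]
cv2.imwrite('pics/cropA.png',a); b=b.copy(); c=cv2.resize(c,(160,128))[:,:,::-1]; b=np.hstack([b,np.vstack([c,np.zeros((b.shape[0]-128,160,3),np.uint8)])]);cv2.imwrite('pics/cropB.png',b)
E
python3 m.py
```

```text
bench [ 0.629  0.072 -0.009] [[-0.3, 0.5], [-0.3, -0.3]]
wheel_centre [ 0.605 -0.05   0.098] [[0.2, -0.3], [0.2, 0.2]]
plunger_cap [0.642 0.062 0.187] [[0.5, -0.9], [0.5, 0.6]]
punch_top [0.649 0.138 0.2  ] [[0.3, -0.7], [0.3, 0.5]]
mallet_head [0.495 0.359 0.036] [[-0.3, 0.7], [-0.3, -0.4]]
mallet_grip [0.447 0.398 0.029] [[-0.0, 0.1], [-0.0, -0.1]]
pad [ 0.49   0.352 -0.019] [[-0.9, 1.8], [-0.8, -1.2]]
tray [ 0.502 -0.372 -0.006] [[-0.0, 0.0], [-0.0, -0.0]]
nut_mid [ 0.453 -0.061 -0.   ] [[-0.3, 0.6], [-0.4, -0.5]]
collar_mid [0.452 0.216 0.014] [[-0.5, 1.1], [-0.6, -0.8]]
```

View pics/cropA.png

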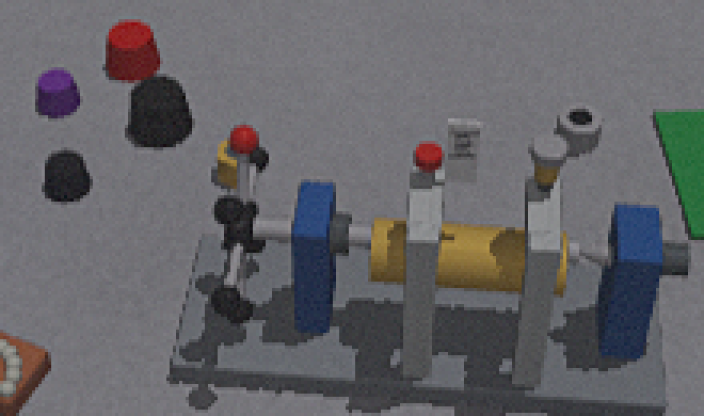

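View pics/cropB.png

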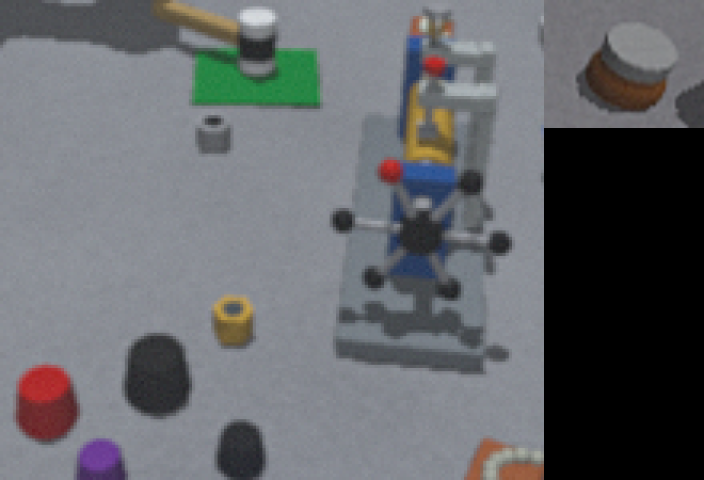

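The crop confirms it: the small black foot is at scene (236,235). The nut and collar are there too, and there's no bush or spacer (the orange item is a lidded jar). Moving to the collar first.

{"method": "carry_out", "body": {"deltas": [[[0.75,0.71,0.0,-0.038,1],[0.75,0.71,0.0,-0.038,1],[0.75,0.71,0.0,-0.038,1],[0.75,0.71,0.0,-0.038,1],[0.75,0.71,0.0,-0.038,1]]]}}

```text
clock: 3.0
tool_pos: [0.3758, 0.403, 0.2273]
orientation: [-180.0, 0.0, -13.4]
force: [0.2, 1.4, 0.1]
opening: 0.0872
gripper_force: 0.0
```

```bash
python3 -c "
from h import *
st(); print(to([.445,.212,.12]))
# bench fit: red knob etc in side
"
```

```text
{'clock': 3.0, 'joint_pos': [67.363, 8.871, -15.035, -0.006, -66.084, 9.25], 'tool_pos': [0.376, 0.403, 0.227], 'orientation': [-179.989, 0.004, -13.389], 'force': [0.207, 1.377, 0.093], 'opening': 0.087, 'gripper_force': 0.0}
[0.5576 0.8493 0.5362]
```

{"method": "carry_out", "body": {"deltas": [[[0.56,0.85,0.3,0,1],[0.56,0.85,0.54,0,1],[0.56,0.85,0.54,0,1],[0.56,0.85,0.54,0,1],[0.56,0.85,0.54,0,1]]]}}

```text
clock: 3.5
tool_pos: [0.4449, 0.2136, 0.1171]
orientation: [179.9, 0.1, -13.3]
force: [0.6, 1.1, 0.5]
opening: 0.0878
gripper_force: 0.0
```

```bash
cat >> h.py <<'E'
def wrist(nm,z,save=None):
    s=snap('wrist',save); o=st()
    for q in ctrl.spot_point(s,nm)[:3]:
        X=onz(s,q['centre'],z); print(nm,np.round(q['centre']),round(q['p'],2),np.round(X,4),'shift',to([X[0],X[1],o['tool_pos'][2]]))
    return s
E
python3 -c "
from h import *
wrist('collar_mid',.013,'w1.png')"
```

```text
{'clock': 3.55, 'joint_pos': [48.309, 9.619, -30.528, -0.065, -50.176, 28.357], 'tool_pos': [0.444, 0.211, 0.115], 'orientation': [179.739, 0.197, -13.376], 'force': [-1.343, -4.841, -3.537], 'opening': 0.088, 'gripper_force': 0.0}
collar_mid [317. 201.] 0.94 [0.4476 0.2156 0.013 ] shift [ 0.0124 -0.0187  0.0071]
```

View pics/w1.png

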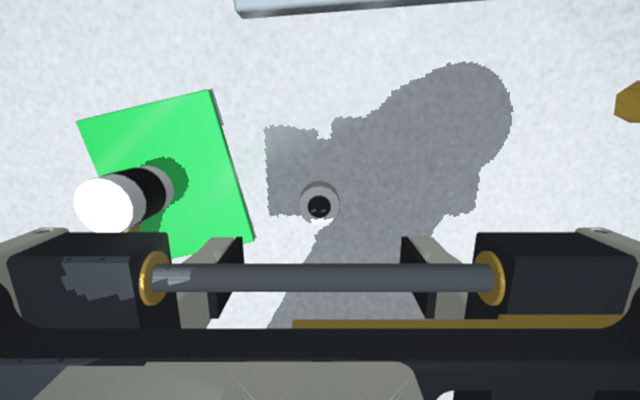

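The wrist view shows the collar at (318,203), centred between the fingers. The mallet pad is to the left.

{"method": "carry_out", "body": {"deltas": [[[0.012,-0.019,0.25,0,1],[0.012,-0.019,0.45,0,1],[0.012,-0.019,0.565,0,1],[0.012,-0.019,0.565,0,-1],[0.012,-0.019,0.565,0,-1]]]}}

```text
clock: 4.1
tool_pos: [0.4488, 0.2202, 0.0061]
orientation: [180.0, -0.0, -13.2]
force: [0.1, 0.1, 0.7]
opening: 0.0766
gripper_force: 0.0
```

{"method": "carry_out", "body": {"deltas": [[[0,0,0,0,-1],[0,0,0,0,-1],[0,0,0,0,-1],[0,0,0,0,-1],[0,0,0,0,-1]]]}}

```text
clock: 4.6
tool_pos: [0.4482, 0.2191, 0.0059]
orientation: [180.0, -0.0, -13.2]
force: [0.3, -2.4, 1.5]
opening: 0.0373
gripper_force: 0.8
```

{"method": "carry_out", "body": {"deltas": [[[0,0,0,0,-1],[0,0,-0.2,0,-1],[0,0,-0.45,0,-1],[0.05,0.2,-0.7,0,-1],[0.1,0.42,-0.7,0,-1]]]}}

```text
clock: 5.1
tool_pos: [0.4513, 0.1408, 0.1488]
orientation: [-179.7, -0.3, -13.0]
force: [1.3, -0.2, -1.1]
opening: 0.0351
gripper_force: 30.0
```

{"method": "carry_out", "body": {"deltas": [[[0.3,0.95,0,0,-1],[0.3,0.95,0,0,-1],[0.3,0.95,0,0,-1],[0.3,0.95,0,0,-1],[0.3,0.95,0,0,-1]]]}}

```text
clock: 5.6
tool_pos: [0.4627, -0.0648, 0.144]
orientation: [180.0, 0.0, -13.6]
force: [-0.0, 0.9, -1.7]
opening: 0.0354
gripper_force: 30.0
```

{"method": "carry_out", "body": {"deltas": [[[0.4,0.95,0,0,-1],[0.4,0.95,0,0,-1],[0.4,0.95,0,0,-1],[0.4,0.95,0,0,-1],[0.4,0.95,0,0,-1]]]}}

```text
clock: 6.1
tool_pos: [0.4983, -0.2673, 0.1435]
orientation: [180.0, 0.0, -13.5]
force: [-0.6, 1.1, -2.4]
opening: 0.0351
gripper_force: 30.0
```

```bash
python3 -c "
from h import *
s=wrist('tray',.0,'w2.png'); print(to([.54,-.36,.02]))"
```

```text
{'clock': 6.15, 'joint_pos': [-8.255, 14.23, -19.964, 0.011, -55.874, 84.789], 'tool_pos': [0.498, -0.266, 0.143], 'orientation': [179.985, 0.067, -13.46], 'force': [0.592, -0.361, -2.025], 'opening': 0.035, 'gripper_force': 29.999}
tray [425. 164.] 0.87 [ 0.5038 -0.375   0.    ] shift [ 1.588e-01  5.305e-01 -1.000e-04]
[0.3185 0.4157 0.6166]
```

{"method": "carry_out", "body": {"deltas": [[[0.32,0.42,0.1,0,-1],[0.32,0.42,0.3,0,-1],[0.32,0.42,0.5,0,-1],[0.32,0.42,0.635,0,-1],[0.32,0.42,0.635,0,-1]]]}}

```text
clock: 6.7
tool_pos: [0.5383, -0.3576, 0.0123]
orientation: [-179.9, 0.5, -13.2]
force: [-0.3, 0.7, -1.2]
opening: 0.0352
gripper_force: 30.0
```

{"method": "carry_out", "body": {"deltas": [[[0,0,0,0,0.4],[0,0,0,0,0.4],[0,0,0,0,0.4],[0,0,-0.25,0,0.5],[0,0,-0.5,0,0.5]]]}}

```text
clock: 7.2
tool_pos: [0.5403, -0.3591, 0.1191]
orientation: [-180.0, 0.1, -13.2]
force: [1.6, -0.7, 0.9]
opening: 0.0646
gripper_force: 0.0
```

```bash
python3 -c "
from h import *
st(); print(to([.472,-.20,.12]))"
```

```text
{'clock': 7.2, 'joint_pos': [-16.412, 22.865, -10.652, 0.003, -56.559, 93.208], 'tool_pos': [0.54, -0.359, 0.119], 'orientation': [-179.998, 0.075, -13.202], 'force': [1.573, -0.657, 0.946], 'opening': 0.065, 'gripper_force': 0.0}
[-0.5143 -0.6965 -0.0038]
```

{"method": "carry_out", "body": {"deltas": [[[-0.51,-0.7,-0.1,0,0.6],[-0.51,-0.7,-0.1,0,0.6],[-0.51,-0.7,-0.1,0,0.6],[-0.51,-0.7,0,0,0.6],[-0.51,-0.7,0,0,0.6]]]}}

```text
clock: 7.7
tool_pos: [0.4719, -0.1974, 0.1184]
orientation: [-179.9, -0.1, -13.1]
force: [0.2, -0.8, 0.4]
opening: 0.0699
gripper_force: 0.0
```

```bash
python3 -c "
from h import *
s=wrist('foot_mid',.014,'w3.png')
for q in ctrl.silhouettes(s,'foot_mid')[:3]: print(q['centre'],q['p'],q['mask'].sum(),s['color'][q['mask']].mean(0))"
```

```text
{'clock': 7.75, 'joint_pos': [-0.828, 11.052, -28.016, -0.012, -50.788, 77.759], 'tool_pos': [0.473, -0.199, 0.119], 'orientation': [-179.96, -0.138, -13.077], 'force': [0.258, 0.19, 1.854], 'opening': 0.07, 'gripper_force': 0.0}
foot_mid [326. 200.] 0.88 [ 0.4747 -0.2031  0.014 ] shift [0.0058 0.0169 0.0009]
foot_mid [268. 282.] 0.63 [ 0.4069 -0.1304  0.014 ] shift [-4.065e-01 -2.600e-01 -2.000e-04]
foot_mid [365. 292.] 0.59 [ 0.3758 -0.2195  0.014 ] shift [-0.457   0.2089 -0.0005]
[326.0, 195.4] 0.86 1317 [36.08352316 38.03644647 37.93545938]
[267.3, 298.0] 0.84 1231 [36.55402112 38.58245329 38.51827782]
```

View pics/w3.png

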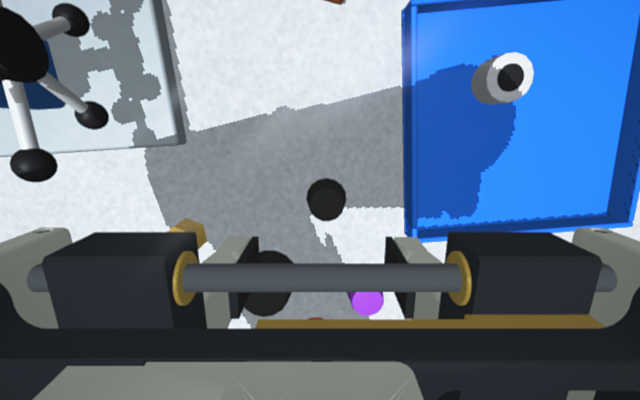

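The wrist view shows the collar standing in the tray at (505,77). The small black foot is at (326,200) and the larger black one at (267,282).

{"method": "carry_out", "body": {"deltas": [[[0.006,0.017,0.25,0,0.6],[0.006,0.017,0.45,0,0.6],[0.006,0.017,0.57,0,0.6],[0.006,0.017,0.57,0,-1],[0.006,0.017,0.57,0,-1]]]}}

```text
clock: 8.35
tool_pos: [0.4748, -0.2046, 0.0032]
orientation: [180.0, 0.0, -13.3]
force: [-0.6, -0.9, -0.3]
opening: 0.0596
gripper_force: 0.0
```

{"method": "carry_out", "body": {"deltas": [[[0,0,0,0,-1],[0,0,0,0,-1],[0,0,0,0,-1],[0,0,0,0,-1],[0,0,0,0,-1]]]}}

```text
clock: 8.85
tool_pos: [0.4744, -0.2038, 0.0038]
orientation: [180.0, -0.0, -13.2]
force: [0.0, -2.0, 2.8]
opening: 0.0346
gripper_force: 29.8
```

{"method": "carry_out", "body": {"deltas": [[[0,0,0,0,-1],[0,0,-0.2,0,-1],[0,0,-0.4,0,-1],[0,0.2,-0.4,0,-1],[0,0.4,-0.4,0,-1]]]}}

```text
clock: 9.35
tool_pos: [0.4569, -0.2817, 0.0851]
orientation: [-180.0, -0.2, -13.1]
force: [0.9, -0.2, -1.2]
opening: 0.0347
gripper_force: 29.7
```

```bash
python3 -c "
from h import *
st(); print(to([.485,-.42,.015]),to([.464,-.062,.12]))"
```

```text
{'clock': 9.35, 'joint_pos': [-10.731, 15.456, -27.419, -0.014, -46.92, 87.677], 'tool_pos': [0.457, -0.282, 0.085], 'orientation': [-179.982, -0.205, -13.063], 'force': [0.87, -0.165, -1.158], 'opening': 0.035, 'gripper_force': 29.663}
[0.2917 0.6418 0.3515] [-0.2132 -1.0783 -0.1747]
```

{"method": "carry_out", "body": {"deltas": [[[0.16,0.595,0,0,-1],[0.16,0.595,0,0,-1],[0.16,0.595,0.12,0,-1],[0.16,0.595,0.3,0,-1],[0.16,0.595,0.365,0,-1]]]}}

```text
clock: 9.85
tool_pos: [0.4571, -0.4046, 0.0075]
orientation: [-179.9, 0.3, -13.4]
force: [-12.9, 12.2, 60.0]
opening: 0.0346
gripper_force: 34.0
```

{"method": "carry_out", "body": {"deltas": [[[0,0,0,0,-1],[0,0,0,0,0.1],[0,0,0,0,0.1],[0,0,-0.25,0,0.1],[0,0,-0.45,0,0.5]]]}}

```text
clock: 10.35
tool_pos: [0.4597, -0.4044, 0.102]
orientation: [180.0, 0.1, -13.2]
force: [2.1, -0.8, 0.8]
opening: 0.0515
gripper_force: 0.0
```

```bash
python3 -c "
from h import *
st(); print(to([.464,-.062,.12]))"
```

```text
{'clock': 10.35, 'joint_pos': [-23.065, 20.758, -16.609, 0.023, -52.681, 99.877], 'tool_pos': [0.46, -0.404, 0.102], 'orientation': [179.991, 0.051, -13.174], 'force': [2.111, -0.82, 0.797], 'opening': 0.052, 'gripper_force': 0.0}
[-0.3694 -1.6716 -0.09  ]
```

{"method": "carry_out", "body": {"deltas": [[[-0.18,-0.84,-0.1,0,0.6],[-0.18,-0.84,-0.1,0,0.6],[-0.18,-0.84,-0.1,0,0.6],[-0.18,-0.84,-0.1,0,0.6],[-0.18,-0.84,-0.1,0,0.6]]]}}

```text
clock: 10.85
tool_pos: [0.4638, -0.2302, 0.1222]
orientation: [-180.0, -0.2, -13.0]
force: [-0.0, -0.2, 0.3]
opening: 0.0697
gripper_force: 0.0
```

{"method": "carry_out", "body": {"deltas": [[[-0.19,-0.83,0,0,0.6],[-0.19,-0.83,0,0,0.6],[-0.19,-0.83,0,0,0.6],[-0.19,-0.83,0,0,0.6],[-0.19,-0.83,0,0,0.6]]]}}

```text
clock: 11.35
tool_pos: [0.4647, -0.0605, 0.1212]
orientation: [-179.9, -0.1, -13.0]
force: [-0.0, 0.3, -0.3]
opening: 0.0704
gripper_force: 0.0
```

```bash
python3 -c "
from h import *
s=wrist('nut_mid',.013,'w4.png')"
```

```text
{'clock': 11.4, 'joint_pos': [16.611, 6.795, -33.067, 0.004, -50.067, 60.325], 'tool_pos': [0.465, -0.062, 0.121], 'orientation': [-179.967, -0.063, -13.062], 'force': [-0.489, -1.172, 0.667], 'opening': 0.07, 'gripper_force': 0.0}
nut_mid [325. 199.] 0.72 [ 0.4672 -0.0652  0.013 ] shift [ 0.0167  0.0104 -0.0009]
```

View pics/w4.png

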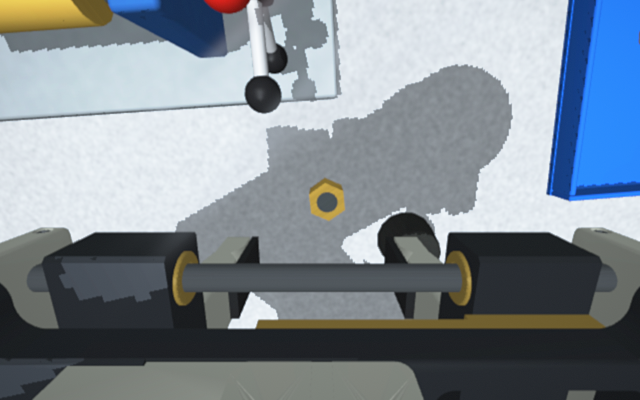

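The wrist view shows the nut at (326,200) with its flats facing the fingers. The large foot at (408,235) is clear of the descent.

{"method": "carry_out", "body": {"deltas": [[[0.015,0.012,0.25,0,0.5],[0.015,0.012,0.45,0,0.5],[0.015,0.012,0.57,0,0.5],[0.015,0.012,0.57,0,-1],[0.015,0.012,0.57,0,-1]]]}}

```text
clock: 11.95
tool_pos: [0.4667, -0.0667, 0.0066]
orientation: [180.0, 0.0, -13.3]
force: [-0.4, -0.2, 0.8]
opening: 0.0548
gripper_force: 0.0
```

{"method": "carry_out", "body": {"deltas": [[[0,0,0,0,-1],[0,0,0,0,-1],[0,0,0,0,-1],[0,0,0,0,-1],[0,0,0,0,-1]]]}}

```text
clock: 12.45
tool_pos: [0.4673, -0.0656, 0.0075]
orientation: [-180.0, -0.1, -13.2]
force: [-0.0, -0.2, 8.0]
opening: 0.0298
gripper_force: 30.0
```

{"method": "carry_out", "body": {"deltas": [[[0,0,0,0,-1],[0,0,-0.2,0,-1],[0,0,-0.45,0,-1],[0,0.2,-0.5,0,-1],[0,0.4,-0.5,0,-1]]]}}

```text
clock: 12.95
tool_pos: [0.4501, -0.1436, 0.1096]
orientation: [-179.9, -0.4, -13.0]
force: [0.7, -0.5, -1.0]
opening: 0.0297
gripper_force: 30.0
```

```bash
python3 -c "
from h import *
st(); a=np.radians(-13.2); X=np.array([.504,-.374])+np.array([[np.cos(a),np.sin(a)],[np.sin(a),-np.cos(a)]]).T@[-.035,-.05]
print(X,to([*X,.013]))"
```

```text
{'clock': 12.95, 'joint_pos': [6.276, 7.834, -33.672, 0.021, -48.122, 70.669], 'tool_pos': [0.45, -0.144, 0.11], 'orientation': [-179.891, -0.357, -13.041], 'force': [0.691, -0.542, -0.954], 'opening': 0.03, 'gripper_force': 30.0}
[ 0.48134228 -0.31732877] [0.3453 0.8121 0.4835]
```

{"method": "carry_out", "body": {"deltas": [[[0.345,0.81,0,0,-1],[0.345,0.81,0,0,-1],[0.345,0.81,0,0,-1],[0.345,0.81,0,0,-1],[0.345,0.81,0.2,0,-1]]]}}

```text
clock: 13.45
tool_pos: [0.4825, -0.3218, 0.0705]
orientation: [179.9, -0.6, -13.3]
force: [1.3, -0.7, -2.4]
opening: 0.03
gripper_force: 30.0
```

{"method": "carry_out", "body": {"deltas": [[[0,0,0.12,0,-1],[0,0,0.2,0,-1],[0,0,0.25,0,-1],[0,0,0.27,0,-1],[0,0,0.27,0,0.0]]]}}

```text
clock: 13.95
tool_pos: [0.4786, -0.317, 0.0131]
orientation: [180.0, -0.0, -13.2]
force: [0.2, 0.2, -1.1]
opening: 0.0339
gripper_force: 0.0
```

{"method": "carry_out", "body": {"deltas": [[[0,0,0,0,0],[0,0,0,0,0],[0,0,-0.2,0,0],[0,0,-0.45,0,0],[0,0,-0.7,0,0]]]}}

```text
clock: 14.45
tool_pos: [0.478, -0.3171, 0.1544]
orientation: [180.0, 0.0, -13.2]
force: [2.0, -0.4, 0.1]
opening: 0.0438
gripper_force: 0.0
```

```bash
cat > k.py <<'E'
from h import *
import sys
tag=sys.argv[1]
S={n:snap(n) for n in('scene','side')}
st()
def red(s,box):
    x0,y0,x1,y1=box; c=s['color'][y0:y1,x0:x1].astype(int)
    m=((c[...,0]>130)&(c[...,1]<70)&(c[...,2]<70)).astype(np.uint8)
    n,_,q,ce=cv2.connectedComponentsWithStats(m)
    return [(int(q[i][4]),(ce[i]+[x0,y0]).round(1).tolist()) for i in range(1,n) if q[i][4]>8]
print('scene',red(S['scene'],(265,195,420,300)),'side',red(S['side'],(325,150,405,280)))
for nm in ['wheel_centre','plunger_cap','punch_top']:
    c=[(s,ctrl.spot_point(s,nm)[:1]) for s in S.values()]
    c=[(s,q[0]['centre']) for s,q in c if q]
    if len(c)==2: print(nm,np.round(tri(c),4),[np.round(p,1).tolist() for _,p in c])
a=cv2.resize(S['scene']['color'][190:300,150:430],None,fx=2.8,fy=2.8,interpolation=3); b=cv2.resize(S['side']['color'][150:280,310:420],(237,280),interpolation=3)
v=np.zeros((600,784,3),np.uint8); v[:308]=a; v[308:588,:237]=b
t=cv2.resize(S['side']['color'][300:400,250:390],(420,280)); v[308:588,260:680]=t
cv2.imwrite('pics/%s.png'%tag,v[:,:,::-1])
E
python3 k.py k1; python3 -c "
from h import *
print(to([.606,-.052,.23]))"
```

```text
{'clock': 14.55, 'joint_pos': [-14.013, 14.022, -17.729, 0.146, -57.472, 90.782], 'tool_pos': [0.482, -0.319, 0.161], 'orientation': [179.865, -0.775, -13.153], 'force': [0.883, -0.367, -0.576], 'opening': 0.044, 'gripper_force': 0.0}
scene [(32, [291.1, 221.8]), (36, [348.4, 227.1])] side [(18, [365.3, 179.8]), (26, [351.5, 213.0])]
wheel_centre [ 0.6177 -0.0607  0.1069] [[288.3, 249.2], [362.0, 230.3]]
plunger_cap [0.595  0.0412 0.0741] [[348.9, 227.4], [359.9, 235.4]]
punch_top [0.6477 0.1417 0.1949] [[387.1, 226.3], [365.9, 161.8]]
[ 0.3211 -1.4361 -0.3935]
```

View pics/k1.png

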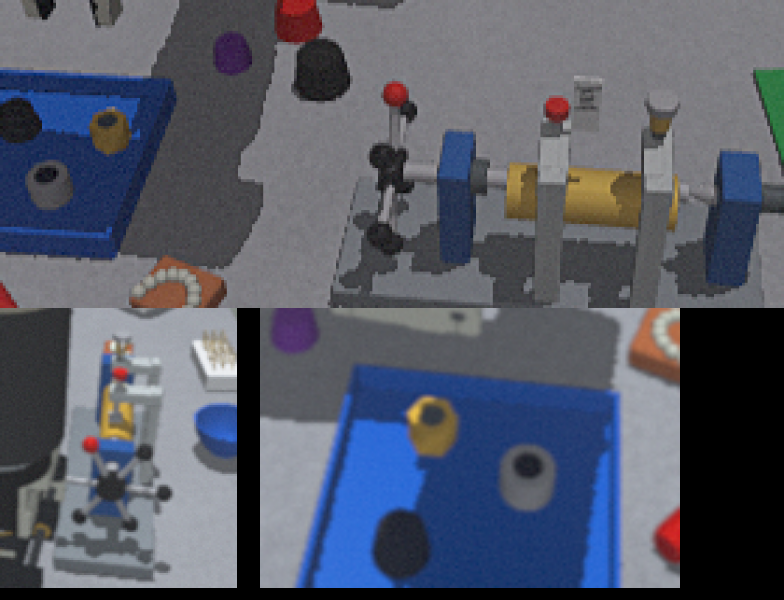

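The picture shows all three fittings standing in the tray: nut, collar and foot. The red knob is at scene (291,222) and the plunger cap at (348,227).

```bash
cat > b.py <<'E'
from h import *
S={n:snap(n) for n in('scene','side')}
k=tri([(S['scene'],(291.1,221.8)),(S['side'],(351.5,213.))]); c=tri([(S['scene'],(348.4,227.1)),(S['side'],(365.3,179.8))])
print('knob',k,'cap',c)
p=np.array([.648,.140])
w=np.array([.607,-.053])
y=np.array(p-w); y/=np.linalg.norm(y); x=np.array([y[1],-y[0]]); print('yaw',np.degrees(np.arctan2(x[1],x[0])), 'len',np.linalg.norm(p-w))
for yaw in(-11,-12,-13,-14):
  a=np.radians(yaw);y=np.array([-np.sin(a),np.cos(a)]);x=np.array([y[1],-y[0]])
  ws=c[:2]-.125*y; d=k[:2]-ws; print(yaw,'wheel',ws,'knob rel x,y',d@x,d@y,k[2]-.1, np.degrees(np.arctan2(d@x,k[2]-.1)), 'punch',c[:2]+.075*y)
E
python3 b.py
```

```text
knob [ 0.58685853 -0.05303351  0.15680509] cap [0.63530863 0.06471877 0.18235561]
yaw -11.993348723586987 len 0.1973068675946177
-11 wheel [ 0.61145751 -0.05798463] knob rel x,y -0.025091742516686034 0.0001664531983608104 0.05680508532815326 -23.831837809631136 punch [0.6496193 0.1383408]
-12 wheel [ 0.60931967 -0.05754968] knob rel x,y -0.022909275126976214 -0.00025244533643728885 0.05680508532815326 -21.964033192543166 punch [0.65090201 0.13807984]
-13 wheel [ 0.60718975 -0.05707749] knob rel x,y -0.020719829350135666 -0.0006331907630382506 0.05680508532815326 -20.03959646486381 punch [0.65217996 0.13779652]
-14 wheel [ 0.60506839 -0.0565682 ] knob rel x,y -0.018524072112557605 -0.0009756671026967484 0.05680508532815326 -18.06108707570963 punch [0.65345277 0.13749095]
```

{"method": "carry_out", "body": {"deltas": [[[0,-0.2,-0.3,0,0.15],[0,-0.45,-0.3,0,0.15],[0.1,-0.7,-0.3,0,0.15],[0.1,-0.9,-0.3,0,0.15],[0.1,-0.9,-0.3,0,0.15]]]}}

```text
clock: 15.45
tool_pos: [0.5404, -0.1425, 0.212]
orientation: [-180.0, 0.0, -13.0]
force: [-0.8, -0.2, -0.2]
opening: 0.0501
gripper_force: 0.0
```

```bash
python3 -c "
from h import *
st();print(to([.5863,-.0525,.2]))"
```

```text
{'clock': 15.45, 'joint_pos': [5.281, 10.261, -15.391, -0.02, -64.352, 71.705], 'tool_pos': [0.54, -0.143, 0.212], 'orientation': [-179.984, 0.01, -13.023], 'force': [-0.762, -0.164, -0.165], 'opening': 0.05, 'gripper_force': 0.0}
[ 0.122  -0.4903  0.06  ]
```

{"method": "carry_out", "body": {"deltas": [[[0.12,-0.2,0.0,0,0.15],[0.12,-0.4,0.0,0,0.15],[0.12,-0.49,0.05,0,0.15],[0.12,-0.49,0.05,0,0.15],[0.12,-0.49,0.05,0,0.15]]]}}

```text
clock: 15.95
tool_pos: [0.5841, -0.0568, 0.2013]
orientation: [179.9, 0.1, -13.2]
force: [0.9, -0.9, -0.5]
opening: 0.0502
gripper_force: 0.0
```

```bash
python3 -c "
from h import *
s=snap('wrist','w5.png'); st(); c=s['color'].astype(int)
m=((c[...,0]>110)&(c[...,1]<70)&(c[...,2]<70)).astype(np.uint8)
n,_,q,ce=cv2.connectedComponentsWithStats(m)
for i in range(1,n):
  if q[i][4]>60: X=onz(s,ce[i],.157);print(q[i],ce[i],X,to([X[0],X[1],.145]), 'as cap',onz(s,ce[i],.182))
"
```

```text
{'clock': 16.0, 'joint_pos': [13.481, 13.367, -12.773, 0.011, -63.936, 63.277], 'tool_pos': [0.584, -0.057, 0.202], 'orientation': [179.957, 0.064, -13.238], 'force': [-0.045, -0.251, 0.406], 'opening': 0.05, 'gripper_force': 0.0}
[ 581   19   59   64 2042] [613.57884427  50.8927522 ] [ 0.65273729 -0.25572377  0.157     ] [0.561  0.8873 0.2843] as cap [ 0.65284644 -0.23331278  0.182     ]
[ 89 188  35  30 711] [104.97468354 202.12658228] [0.63458913 0.08334897 0.157     ] [ 0.0845 -0.7422  0.2836] as cap [0.63693537 0.06396289 0.182     ]
[303 207  27  28 589] [316.18336163 220.69949066] [ 0.58838379 -0.05503547  0.157     ] [ 0.0181 -0.0158  0.2842] as cap [ 0.59642571 -0.05736307  0.182     ]
```

View pics/w5.png

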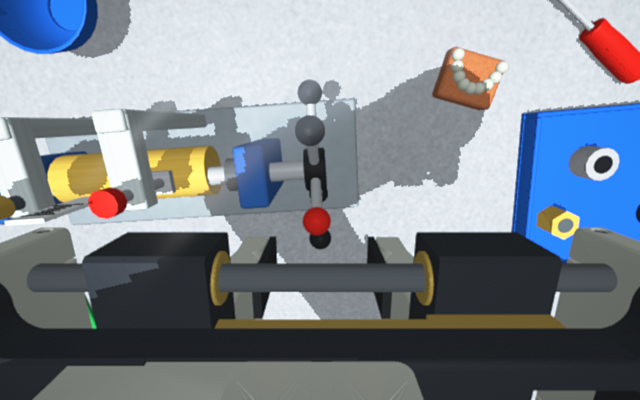

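The wrist view shows the red knob at (316,221) between the fingers and the plunger cap at (105,202). Next: pinch the knob.

{"method": "carry_out", "body": {"deltas": [[[0.018,-0.016,0.12,-0.0047,0.15],[0.018,-0.016,0.24,-0.0047,0.15],[0.018,-0.016,0.285,-0.0047,0.15],[0.018,-0.016,0.285,-0.0047,0.15],[0.018,-0.016,0.285,-0.0047,-1]]]}}

```text
clock: 16.5
tool_pos: [0.5894, -0.0549, 0.1464]
orientation: [180.0, -0.1, -11.6]
force: [0.2, 0.5, -0.3]
opening: 0.0462
gripper_force: 0.0
```

{"method": "carry_out", "body": {"deltas": [[[0,0,0,0,-1],[0,0,0,0,-1],[0,0,0,0,-1],[0,0,0,0,-1],[0,0,0,0,-1]]]}}

```text
clock: 17.0
tool_pos: [0.5892, -0.0542, 0.1459]
orientation: [-180.0, -0.0, -11.5]
force: [-1.7, 0.5, 3.4]
opening: 0.0176
gripper_force: 30.0
```

```bash
cat > arc.py <<'E'
import sys,numpy as np
a0,a1,n=map(float,sys.argv[1:]); r=.062/.2
for a in np.linspace(a0,a1,int(n)+1)[1:]:
    print(round(a,1),round(r*(np.sin(np.radians(a))-np.sin(np.radians(a0))),3),round(-r*(np.cos(np.radians(a))-np.cos(np.radians(a0))),3))
E
python3 arc.py -23 32 9; echo; python3 arc.py 2 32 5; python3 -c "
from h import *
st()"
```

```text
-16.9 0.031 -0.011
-10.8 0.063 -0.019
-4.7 0.096 -0.024
1.4 0.129 -0.025
7.6 0.162 -0.022
13.7 0.194 -0.016
19.8 0.226 -0.006
25.9 0.256 0.006
32.0 0.285 0.022

8.0 0.032 0.003
14.0 0.064 0.009
20.0 0.095 0.019
26.0 0.125 0.031
32.0 0.153 0.047
{'clock': 17.0, 'joint_pos': [13.666, 16.436, -16.472, 0.008, -57.047, 64.796], 'tool_pos': [0.589, -0.054, 0.146], 'orientation': [-179.987, -0.043, -11.533], 'force': [-1.682, 0.478, 3.419], 'opening': 0.018, 'gripper_force': 30.001}
```

{"method": "carry_out", "body": {"deltas": [[[0.031,0,-0.011,0,-1],[0.063,0,-0.019,0,-1],[0.096,0,-0.024,0,-1],[0.129,0,-0.025,0,-1],[0.129,0,-0.025,0,-1]]]}}

```text
clock: 17.5
tool_pos: [0.6157, -0.0587, 0.1518]
orientation: [-179.9, -0.1, -11.5]
force: [-0.5, 3.9, 8.8]
opening: 0.0179
gripper_force: 30.0
```

{"method": "carry_out", "body": {"deltas": [[[0.032,0,0.003,0,-1],[0.064,0,0.009,0,-1],[0.095,0,0.019,0,-1],[0.125,0,0.031,0,-1],[0.153,0,0.047,0,-1]]]}}

```text
clock: 18.0
tool_pos: [0.6477, -0.0641, 0.144]
orientation: [-179.8, -0.4, -11.5]
force: [2.5, 7.9, 11.7]
opening: 0.018
gripper_force: 30.0
```

{"method": "carry_out", "body": {"deltas": [[[0,0,0,0,-1],[0,0,0,0,0.15],[0,0,0,0,0.15],[0,0,0,0,0.15],[0,0,0,0,0.15]]]}}

```text
clock: 18.5
tool_pos: [0.6436, -0.0658, 0.1404]
orientation: [180.0, 0.1, -11.6]
force: [1.1, 0.1, -0.4]
opening: 0.0444
gripper_force: 0.0
```

{"method": "carry_out", "body": {"deltas": [[[0,0,-0.15,0,0.15],[0,0,-0.35,0,0.15],[-0.15,0,-0.35,0,0.15],[-0.3,0,-0.35,0,0.15],[-0.3,0,-0.35,0,0.15]]]}}

```text
clock: 19.0
tool_pos: [0.5823, -0.0534, 0.2115]
orientation: [-180.0, 0.0, -11.6]
force: [0.6, -0.8, 0.5]
opening: 0.0505
gripper_force: 0.0
```

```bash
cat > r.py <<'E'
from h import *
def redc(s,box,mn=8):
    x0,y0,x1,y1=box; c=s['color'][y0:y1,x0:x1].astype(int)
    m=((c[...,0]>110)&(c[...,1]<70)&(c[...,2]<70)).astype(np.uint8)
    n,_,q,ce=cv2.connectedComponentsWithStats(m)
    return [(int(q[i][4]),ce[i]+[x0,y0],q[i][:4].tolist()) for i in range(1,n) if q[i][4]>mn]
w=np.array([.611,-.059]); a=np.radians(-11.5); ux=np.array([np.cos(a),np.sin(a)])
def look():
    A=snap('scene');B=snap('side');W=snap('wrist'); st()
    ra=redc(A,(265,190,420,300)); rb=redc(B,(325,140,410,280)); rw=redc(W,(0,150,640,330),60)
    print([(n,c.round(1).tolist()) for n,c,_ in ra],[(n,c.round(1).tolist()) for n,c,_ in rb],[(n,c.round(1).tolist(),b) for n,c,b in rw])
    for na,ca,_ in ra:
        for nb,cb,_ in rb:
            X=tri([(A,ca),(B,cb)]); e=np.linalg.norm(proj(A,X)-ca)
            if e<2: print('red',X.round(4),'err',round(e,1),'rel x',round(float((X[:2]-w)@ux),4),'ang',round(float(np.degrees(np.arctan2((X[:2]-w)@ux,X[2]-.1))),1))
    cap=[.6355,.064]
    # lift from each view: cap centroid row vs height at known xy
    for nm,s,rs in(('scene',A,ra),('side',B,rb),('wrist',W,rw)):
        for n,c,_ in rs:
            zs=np.arange(.17,.21,.0005); P=np.array([proj(s,[*cap,z]) for z in zs]); d=np.linalg.norm(P-c,axis=1); i=d.argmin()
            if d[i]<4: print('cap z',nm,round(zs[i],4),'d',round(d[i],1))
look()
E
python3 r.py
```

```text
{'clock': 19.15, 'joint_pos': [13.811, 13.013, -11.961, 0.011, -65.004, 64.651], 'tool_pos': [0.586, -0.054, 0.211], 'orientation': [180.0, -0.024, -11.533], 'force': [0.06, -0.252, 0.714], 'opening': 0.051, 'gripper_force': 0.0}
[(40, [348.6, 227.2]), (46, [286.7, 241.9])] [(34, [375.3, 215.4])] [(565, [119.7, 193.5], [105, 30, 33, 28])]
red [ 0.6444 -0.0625  0.1563] err 0.3 rel x 0.0334 ang 30.7
cap z scene 0.1825 d 0.6
cap z wrist 0.184 d 2.3
```

{"method": "carry_out", "body": {"deltas": [[[-0.02,0,0.12,0,0.15],[-0.02,0,0.24,0,0.15],[-0.02,0,0.34,0,0.15],[-0.02,0,0.34,0,0.15],[-0.02,0,0.34,0,-1]]]}}

```text
clock: 19.65
tool_pos: [0.5821, -0.0531, 0.1428]
orientation: [179.9, 0.1, -11.5]
force: [-0.4, 0.1, 0.7]
opening: 0.0468
gripper_force: 0.0
```

{"method": "carry_out", "body": {"deltas": [[[0,0,0,0,-1],[0,0,0,0,-1],[0,0,0,0,-1],[0,0,0,0,-1],[0,0,0,0,-1]]]}}

```text
clock: 20.15
tool_pos: [0.5819, -0.0528, 0.1437]
orientation: [-180.0, -0.1, -11.5]
force: [-0.1, -0.6, 3.6]
opening: 0.0182
gripper_force: 30.0
```

```bash
python3 arc.py -29 1 5; echo; python3 arc.py 1 31 5
```

```text
-23.0 0.029 -0.014
-17.0 0.06 -0.025
-11.0 0.091 -0.033
-5.0 0.123 -0.038
1.0 0.156 -0.039

7.0 0.032 0.002
13.0 0.064 0.008
19.0 0.096 0.017
25.0 0.126 0.029
31.0 0.154 0.044
```

{"method": "carry_out", "body": {"deltas": [[[0.029,0,-0.014,0,-1],[0.06,0,-0.025,0,-1],[0.091,0,-0.033,0,-1],[0.123,0,-0.038,0,-1],[0.156,0,-0.039,0,-1]]]}}

```text
clock: 20.65
tool_pos: [0.6123, -0.0581, 0.1523]
orientation: [-179.9, -0.0, -11.5]
force: [-4.7, 5.8, 11.0]
opening: 0.0179
gripper_force: 30.0
```

{"method": "carry_out", "body": {"deltas": [[[0.032,0,0.002,0,-1],[0.064,0,0.008,0,-1],[0.096,0,0.017,0,-1],[0.126,0,0.029,0,-1],[0.154,0,0.044,0,-1]]]}}

```text
clock: 21.15
tool_pos: [0.6455, -0.0636, 0.1449]
orientation: [-179.8, -0.4, -11.5]
force: [1.6, 6.9, 12.2]
opening: 0.0179
gripper_force: 30.0
```

{"method": "carry_out", "body": {"deltas": [[[0,0,0,0,-1],[0,0,0,0,0.15],[0,0,0,0,0.15],[0,0,0,0,0.15],[0,0,0,0,0.15]]]}}

```text
clock: 21.65
tool_pos: [0.6417, -0.0654, 0.1415]
orientation: [180.0, 0.1, -11.6]
force: [0.5, -0.6, -0.4]
opening: 0.0446
gripper_force: 0.0
```

{"method": "carry_out", "body": {"deltas": [[[0,0,-0.15,0,0.15],[0,0,-0.35,0,0.15],[-0.15,0,-0.35,0,0.15],[-0.3,0,-0.35,0,0.15],[-0.3,0,-0.35,0,0.15]]]}}

```text
clock: 22.15
tool_pos: [0.5804, -0.053, 0.2125]
orientation: [-180.0, 0.0, -11.5]
force: [0.5, 0.5, -0.3]
opening: 0.0503
gripper_force: 0.0
```

```bash
python3 r.py
```

```text
{'clock': 22.3, 'joint_pos': [13.898, 12.787, -12.124, 0.014, -65.069, 64.563], 'tool_pos': [0.584, -0.053, 0.212], 'orientation': [179.998, -0.024, -11.533], 'force': [0.523, -0.334, 0.7], 'opening': 0.05, 'gripper_force': 0.0}
[(44, [349.0, 224.0]), (52, [285.3, 270.5])] [(28, [385.8, 233.4])] [(660, [111.1, 193.1], [95, 29, 35, 29])]
red [ 0.6761 -0.068   0.1043] err 0.2 rel x 0.0656 ang 86.3
cap z scene 0.192 d 0.9
cap z wrist 0.1925 d 2.4
```

{"method": "carry_out", "body": {"deltas": [[[-0.02,0,0.12,0,0.15],[-0.02,0,0.24,0,0.15],[-0.02,0,0.35,0,0.15],[-0.02,0,0.355,0,0.15],[-0.02,0,0.355,0,-1]]]}}

```text
clock: 22.8
tool_pos: [0.58, -0.0526, 0.1407]
orientation: [179.9, 0.1, -11.5]
force: [0.4, -0.0, -0.1]
opening: 0.0463
gripper_force: 0.0
```

{"method": "carry_out", "body": {"deltas": [[[0,0,0,0,-1],[0,0,0,0,-1],[0,0,0,0,-1],[0,0,0,0,-1],[0,0,0,0,-1]]]}}

```text
clock: 23.3
tool_pos: [0.5799, -0.0525, 0.1417]
orientation: [-180.0, -0.1, -11.5]
force: [-0.3, -0.8, 3.3]
opening: 0.0181
gripper_force: 30.0
```

```bash
python3 arc.py -34 -4 5; echo; python3 arc.py -4 31 5
```

```text
-28.0 0.028 -0.017
-22.0 0.057 -0.03
-16.0 0.088 -0.041
-10.0 0.12 -0.048
-4.0 0.152 -0.052

3.0 0.038 -0.0
10.0 0.075 0.004
17.0 0.112 0.013
24.0 0.148 0.026
31.0 0.181 0.044
```

{"method": "carry_out", "body": {"deltas": [[[0.028,0,-0.017,0,-1],[0.057,0,-0.03,0,-1],[0.088,0,-0.041,0,-1],[0.12,0,-0.048,0,-1],[0.152,0,-0.052,0,-1]]]}}

```text
clock: 23.8
tool_pos: [0.6086, -0.0574, 0.1514]
orientation: [-179.9, 0.1, -11.5]
force: [-5.5, 7.5, 3.1]
opening: 0.0182
gripper_force: 30.0
```

{"method": "carry_out", "body": {"deltas": [[[0.038,0,0,0,-1],[0.075,0,0.004,0,-1],[0.112,0,0.013,0,-1],[0.148,0,0.026,0,-1],[0.181,0,0.044,0,-1]]]}}

```text
clock: 24.3
tool_pos: [0.6464, -0.0637, 0.1437]
orientation: [-179.8, -0.1, -11.5]
force: [-0.4, 10.0, 6.1]
opening: 0.0181
gripper_force: 30.0
```

{"method": "carry_out", "body": {"deltas": [[[0,0,0,0,-1],[0,0,0,0,0.15],[0,0,0,0,0.15],[0,0,0,0,0.15],[0,0,0,0,0.15]]]}}

```text
clock: 24.8
tool_pos: [0.6445, -0.0659, 0.1424]
orientation: [180.0, 0.0, -11.6]
force: [0.2, -0.3, 0.1]
opening: 0.0444
gripper_force: 0.0
```

{"method": "carry_out", "body": {"deltas": [[[0,0,-0.15,0,0.15],[0,0,-0.35,0,0.15],[-0.15,0,-0.35,0,0.15],[-0.3,0,-0.35,0,0.15],[-0.3,0,-0.35,0,0.15]]]}}

```text
clock: 25.3
tool_pos: [0.5831, -0.0535, 0.2134]
orientation: [-180.0, 0.0, -11.5]
force: [0.8, -0.2, 0.6]
opening: 0.0504
gripper_force: 0.0
```

```bash
python3 r.py
```

```text
{'clock': 25.45, 'joint_pos': [13.778, 12.993, -11.747, 0.016, -65.216, 64.675], 'tool_pos': [0.586, -0.054, 0.213], 'orientation': [-179.995, -0.046, -11.54], 'force': [0.185, 0.907, -0.565], 'opening': 0.05, 'gripper_force': 0.0}
[(41, [349.1, 221.0]), (28, [289.5, 277.4])] [(26, [371.9, 249.7])] [(756, [103.4, 200.7], [86, 36, 37, 31])]
red [ 0.6479 -0.0624  0.0458] err 0.2 rel x 0.0369 ang 145.8
cap z scene 0.2 d 0.7
cap z wrist 0.201 d 2.5
```

{"method": "carry_out", "body": {"deltas": [[[-0.017,0,0.12,0,0.15],[-0.017,0,0.24,0,0.15],[-0.017,0,0.35,0,0.15],[-0.017,0,0.355,0,0.15],[-0.017,0,0.355,0,-1]]]}}

```text
clock: 25.95
tool_pos: [0.5831, -0.0533, 0.1413]
orientation: [179.9, 0.1, -11.5]
force: [-0.0, -0.7, 1.0]
opening: 0.0463
gripper_force: 0.0
```

{"method": "carry_out", "body": {"deltas": [[[0,0,0,0,-1],[0,0,0,0,-1],[0,0,0,0,-1],[0,0,0,0,-1],[0,0,0,0,-1]]]}}

```text
clock: 26.45
tool_pos: [0.5831, -0.0531, 0.1424]
orientation: [-180.0, -0.1, -11.5]
force: [-0.1, -0.1, 3.2]
opening: 0.0179
gripper_force: 30.0
```

```bash
python3 arc.py -31.6 -1 4
```

```text
-24.0 0.037 -0.019
-16.3 0.075 -0.034
-8.6 0.116 -0.042
-1.0 0.157 -0.046
```

{"method": "carry_out", "body": {"deltas": [[[0.037,0,-0.019,0,-1],[0.075,0,-0.034,0,-1],[0.116,0,-0.042,0,-1],[0.157,0,-0.046,0,-1],[0.157,0,-0.046,0,-1]]]}}

```text
clock: 26.95
tool_pos: [0.6143, -0.0583, 0.1509]
orientation: [-179.9, -0.0, -11.5]
force: [0.6, 4.3, 0.9]
opening: 0.0179
gripper_force: 30.0
```

{"method": "carry_out", "body": {"deltas": [[[0,0,0,0,-1],[0,0,0,0,0.15],[0,0,0,0,0.15],[0,0,0,0,0.15],[0,0,0,0,0.15]]]}}

```text
clock: 27.45
tool_pos: [0.6132, -0.0596, 0.1507]
orientation: [180.0, 0.0, -11.6]
force: [0.1, 0.1, 0.9]
opening: 0.0444
gripper_force: 0.0
```

{"method": "carry_out", "body": {"deltas": [[[0,0,-0.15,0,0.15],[0,0,-0.35,0,0.15],[-0.15,0,-0.35,0,0.15],[-0.15,0,-0.35,0,0.15],[-0.15,0,-0.35,0,0.15]]]}}

```text
clock: 27.95
tool_pos: [0.5837, -0.0533, 0.2212]
orientation: [-180.0, -0.0, -11.5]
force: [0.6, -0.1, 0.6]
opening: 0.0507
gripper_force: 0.0
```

```bash
python3 r.py
```

```text
{'clock': 28.1, 'joint_pos': [13.86, 12.563, -11.325, 0.008, -66.163, 64.586], 'tool_pos': [0.584, -0.053, 0.22], 'orientation': [179.972, 0.042, -11.551], 'force': [0.358, 0.547, -0.196], 'opening': 0.05, 'gripper_force': 0.0}
[(41, [349.0, 220.6])] [(24, [360.1, 251.3])] [(683, [109.9, 195.5], [93, 32, 36, 29])]
cap z scene 0.2015 d 0.6
cap z wrist 0.2015 d 2.4
```

```bash
python3 -c "
import numpy as np
a=np.radians([-25.5,28,86,148.4,178.5]); r=np.array([227.1,227.2,224,221,220.6])
A=np.c_[np.ones(5),np.cos(a),np.sin(a)]; x,res,*_=np.linalg.lstsq(A,r,rcond=None); print(x,res,np.degrees(np.arctan2(x[2],x[1])),A@x-r)
from h import *
print(to([.5,.2,.29]))"
```

```text
[ 2.24017826e+02  3.46861478e+00 -1.27734620e-01] [0.06328764] -2.1090116410301163 [ 0.10353776 -0.17953677  0.1323608  -0.00341785 -0.05294395]
[-0.6667 -1.1571 -0.3488]
```

{"method": "carry_out", "body": {"deltas": [[[-0.3,-0.2,-0.3,0,1],[-0.5,-0.5,-0.4,0,1],[-0.55,-0.8,-0.4,0,1],[-0.55,-1,-0.4,0,1],[-0.55,-1,-0.4,0,1]]]}}

```text
clock: 28.6
tool_pos: [0.5164, 0.1613, 0.3006]
orientation: [-180.0, -0.0, -11.6]
force: [1.2, 0.2, -0.6]
opening: 0.0841
gripper_force: 0.0
```

```bash
python3 r.py; python3 -c "
from h import *
st();print(to([.5,.3,.22]))"
```

```text
{'clock': 28.75, 'joint_pos': [38.181, 5.622, -9.351, 0.004, -75.05, 40.498], 'tool_pos': [0.517, 0.162, 0.3], 'orientation': [179.981, 0.012, -11.321], 'force': [-0.179, -0.754, 0.077], 'opening': 0.087, 'gripper_force': 0.0}
[(45, [348.8, 220.3])] [(21, [366.0, 173.8]), (18, [360.0, 251.3])] []
red [0.6353 0.0647 0.2011] err 0.3 rel x -0.0008 ang -0.5
cap z scene 0.202 d 0.5
cap z side 0.201 d 0.0
{'clock': 28.75, 'joint_pos': [38.181, 5.622, -9.351, 0.004, -75.05, 40.498], 'tool_pos': [0.517, 0.162, 0.3], 'orientation': [179.981, 0.012, -11.321], 'force': [-0.179, -0.754, 0.077], 'opening': 0.087, 'gripper_force': 0.0}
[-0.2175 -0.6583  0.3983]
```

The plunger is at the top: cap z rose from 0.182 to 0.201, and the fit puts the high spot at about 178° with the red knob at about 178°. Next, the mallet.

{"method": "carry_out", "body": {"deltas": [[[-0.475,-0.915,0.3,0,1],[-0.475,-0.915,0.3,0,1],[-0.475,-0.915,0.3,0,1],[-0.475,-0.915,0.3,0,1],[-0.475,-0.915,0.3,0,1]]]}}

```text
clock: 29.25
tool_pos: [0.4592, 0.3599, 0.2372]
orientation: [179.8, 0.1, -11.5]
force: [0.7, 0.2, -0.4]
opening: 0.0877
gripper_force: 0.0
```

```bash
python3 -c "
from h import *
s=wrist('mallet_head',.038,'w6.png')
for nm,z in(('mallet_grip',.038),('pad',.0)):
  for q in ctrl.spot_point(s,nm)[:2]: print(nm,q['p'],q['centre'],onz(s,q['centre'],z))
c=s['color'].astype(int); m=((c[...,1]>120)&(c[...,0]<110)&(c[...,2]<140)).astype(np.uint8)
p=cv2.findNonZero(m); r=cv2.minAreaRect(p); print(r,[onz(s,b,.006)[:2].round(4).tolist() for b in cv2.boxPoints(r)])
"
```

```text
{'clock': 29.3, 'joint_pos': [57.278, 11.747, -10.11, -0.028, -68.361, 21.288], 'tool_pos': [0.459, 0.36, 0.237], 'orientation': [179.806, 0.103, -11.445], 'force': [0.202, 0.48, -0.1], 'opening': 0.088, 'gripper_force': 0.0}
mallet_head [315. 155.] 0.61 [0.4928 0.3592 0.038 ] shift [ 0.161  -0.036   0.0041]
mallet_grip 0.92 [300.0, 191.3] [0.45347246 0.38583873 0.038     ]
pad 0.6 [328.4, 150.8] [0.49022662 0.34287554 0.        ]
((328.9754638671875, 147.5358428955078), (112.1088638305664, 97.91864013671875), 79.3803482055664) [[0.5628, 0.4003], [0.5599, 0.2826], [0.4208, 0.2776], [0.4219, 0.407]]
```

View pics/w6.png

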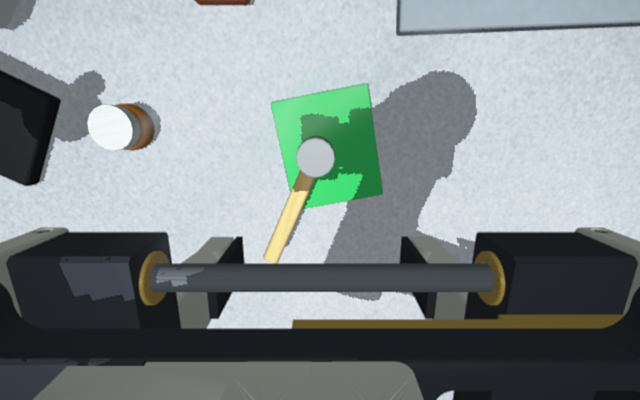

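The wrist view shows the mallet head's top at (315,157) and the handle running from (306,182) to (270,262). The pad corners are at (273,102), (369,83) and (382,190).

```bash
python3 -c "
from h import *
s=snap('wrist'); st()
h=onz(s,(315.5,157),.07)[:2]; a=onz(s,(306,182),.049)[:2]; b=onz(s,(270,261),.049)[:2]
print('head',h,a,b,'hd ang',np.degrees(np.arctan2(*(a-b)[::-1])),'from head',np.degrees(np.arctan2(*(h-b)[::-1])))
d=(h-b)/np.linalg.norm(h-b); print(np.linalg.norm(h-b))
g=h-.048*d; print('grip',g,to([*g,.019]))
c=[onz(s,p,.006)[:2] for p in((273,102),(369,83),(382,190))]; print(c,'pad centre',(c[0]+c[2])/2, np.degrees(np.arctan2(*(c[1]-c[2])[::-1])))
"
```

```text
{'clock': 29.5, 'joint_pos': [56.967, 11.445, -10.12, 0.016, -68.464, 21.424], 'tool_pos': [0.461, 0.357, 0.24], 'orientation': [179.967, -0.003, -11.603], 'force': [1.04, -0.419, -0.153], 'opening': 0.088, 'gripper_force': 0.0}
head [0.49501282 0.35536471] [0.46663778 0.3729803 ] [0.37748933 0.4384983 ] hd ang -36.31333915767404 from head -35.27476907424708
0.143954730741164
grip [0.45582601 0.38308462] [-0.0513 -0.1244  1.1051]
[array([0.56381367, 0.39512247]), array([0.56184118, 0.27682668]), array([0.42830503, 0.28101551])] pad centre [0.49605935 0.33806899] -1.7966916694269217
```

{"method": "carry_out", "body": {"deltas": [[[-0.05,-0.124,0.2,0.0667,0.4],[-0.05,-0.124,0.4,0.0667,0.4],[-0.05,-0.124,0.6,0.0667,0.4],[-0.05,-0.124,0.6,0.0667,0.4],[-0.05,-0.124,0.6,0.0667,0.4]]]}}

```text
clock: 30.0
tool_pos: [0.4564, 0.3834, 0.1211]
orientation: [180.0, -0.0, -35.4]
force: [1.3, -0.0, 0.8]
opening: 0.0617
gripper_force: 0.0
```

```bash
python3 -c "
from h import *
s=snap('wrist','w7.png'); st(); print(to([.4558,.3831,.0195]))
for q in ctrl.spot_point(s,'mallet_grip')[:1]: print(q['centre'],onz(s,q['centre'],.038))
for q in ctrl.spot_point(s,'mallet_head')[:1]: print(q['centre'],onz(s,q['centre'],.038))
"
```

```text
{'clock': 30.05, 'joint_pos': [58.843, 18.166, -17.482, 0.067, -54.211, -4.282], 'tool_pos': [0.457, 0.384, 0.122], 'orientation': [-179.855, -0.044, -35.4], 'force': [-0.109, 0.034, 0.694], 'opening': 0.062, 'gripper_force': 0.0}
[-0.0013  0.0098  0.5143]
[319.2, 214.3] [0.45463813 0.38588487 0.038     ]
[317.8, 154.8] [0.49515378 0.35835531 0.038     ]
```

View pics/w7.png

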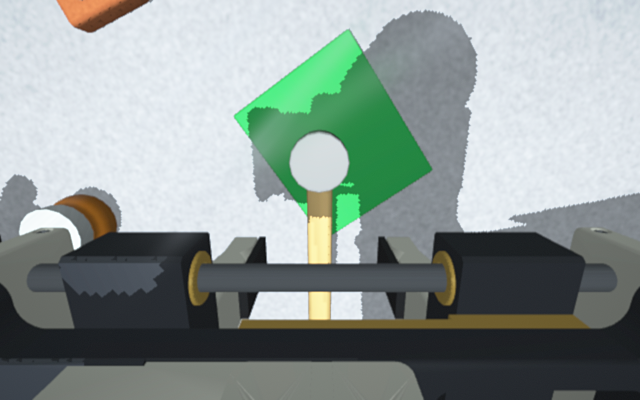

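The wrist view shows the handle vertical at column 320 and well aligned between the fingers. Descending to grip it.

{"method": "carry_out", "body": {"deltas": [[[0,0,0.2,0,0.4],[0,0,0.4,0,0.4],[0,0,0.5,0,0.4],[0,0,0.51,0,0.4],[0,0,0.51,0,-1]]]}}

```text
clock: 30.65
tool_pos: [0.4562, 0.3851, 0.0195]
orientation: [-179.9, -0.0, -35.5]
force: [-0.3, 0.1, 0.9]
opening: 0.0575
gripper_force: 0.0
```

{"method": "carry_out", "body": {"deltas": [[[0,0,0,0,-1],[0,0,0,0,-1],[0,0,0,0,-1],[0,0,0,0,-1],[0,0,0,0,-1]]]}}

```text
clock: 31.15
tool_pos: [0.4556, 0.3846, 0.0185]
orientation: [-179.9, 0.0, -35.5]
force: [-1.4, -1.3, 1.4]
opening: 0.0199
gripper_force: 29.7
```

{"method": "carry_out", "body": {"deltas": [[[0,0,0,0,-1],[0,0,0,0,-1],[0,0,-0.1,0,-1],[0,0,-0.3,0,-1],[0,0,-0.5,0,-1]]]}}

```text
clock: 31.65
tool_pos: [0.4546, 0.3831, 0.1178]
orientation: [179.8, 0.0, -35.6]
force: [1.5, 1.5, -1.5]
opening: 0.0198
gripper_force: 29.7
```

{"method": "carry_out", "body": {"deltas": [[[0,0,-0.2,0,-1],[0,0,-0.4,0,-1],[0,0,-0.6,-0.0667,-1],[0,0,-0.75,-0.0667,-1],[0,0,-0.75,-0.0667,-1]]]}}

```text
clock: 32.15
tool_pos: [0.4567, 0.3854, 0.2729]
orientation: [-179.6, -0.2, -11.2]
force: [0.7, -0.4, -2.4]
opening: 0.0196
gripper_force: 29.7
```

```bash
python3 -c "
from h import *
A=snap('side','s2.png'); st(); print(to([.604,.15,.27]))
cv2.imwrite('pics/s2c.png',cv2.resize(A['color'][80:230,230:420],None,fx=3,fy=3,interpolation=3)[:,:,::-1])"
```

```text
{'clock': 32.2, 'joint_pos': [58.931, 11.645, -5.911, -0.003, -72.235, 20.216], 'tool_pos': [0.456, 0.385, 0.27], 'orientation': [-179.803, -0.07, -10.853], 'force': [0.314, 0.361, -2.433], 'opening': 0.02, 'gripper_force': 29.742}
[ 0.949   1.0135 -0.0017]
```

View pics/s2c.png

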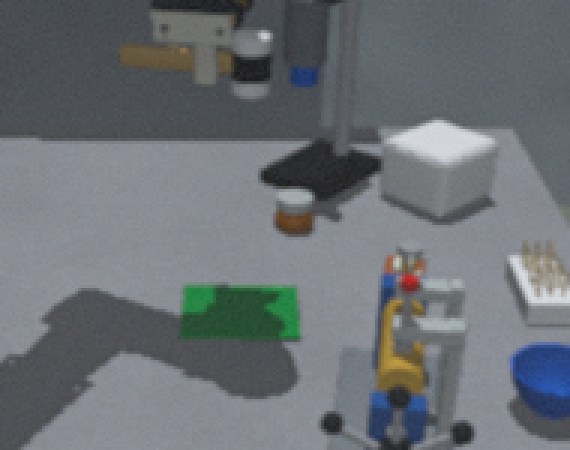

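The side crop shows the mallet held level at (235,65) in the crop, with the pad empty and the plunger's red cap raised. Carrying the head over the punch.

{"method": "carry_out", "body": {"deltas": [[[0.2,0.2,0,0,-1],[0.4,0.4,0,0,-1],[0.55,0.58,0,0,-1],[0.7,0.75,0,0,-1],[0.7,0.75,0,0,-1]]]}}

```text
clock: 32.7
tool_pos: [0.5635, 0.2045, 0.2663]
orientation: [179.8, 0.1, -11.9]
force: [-0.5, 0.5, -2.2]
opening: 0.0195
gripper_force: 29.9
```

```bash
python3 -c "
from h import *
A=snap('scene');B=snap('side')
P=[]
for s in(A,B):
  q=ctrl.spot_point(s,'punch_top')[:1]
  if q: P.append((s,q[0]['centre'])); print(q[0]['p'],q[0]['centre'],onz(s,q[0]['centre'],.198), proj(s,[.6505,.138,.198]))
if len(P)==2: print(tri(P))
print(to([.6054,.1472,.235])); st()"
```

```text
0.65 [386.7, 225.7] [0.65142012 0.13911088 0.198     ] [386.06737593 225.40024915]
0.45 [366.7, 162.1] [0.64804419 0.13723084 0.198     ] [367.52212032 161.98119794]
[0.64890241 0.13995569 0.19611366]
[0.2758 0.2609 0.16  ]
{'clock': 32.9, 'joint_pos': [39.073, 12.233, -5.548, -0.031, -72.312, 39.304], 'tool_pos': [0.562, 0.209, 0.267], 'orientation': [179.947, 0.082, -11.632], 'force': [0.21, 0.705, -2.537], 'opening': 0.02, 'gripper_force': 29.889}
```

Punch confirmed at (0.650, 0.138).

{"method": "carry_out", "body": {"deltas": [[[0.14,0.13,0,0,-1],[0.272,0.258,0.0,0,-1],[0.272,0.258,0.08,0,-1],[0.272,0.258,0.12,0,-1],[0.272,0.258,0.12,0,-1]]]}}

```text
clock: 33.4
tool_pos: [0.6041, 0.1488, 0.2422]
orientation: [179.9, 0.2, -11.5]
force: [-0.3, 0.3, -1.5]
opening: 0.0197
gripper_force: 29.9
```

```bash
python3 -c "
from h import *
A=snap('scene');B=snap('side');st()
a=cv2.resize(A['color'][170:270,320:440],(480,400),interpolation=3);b=cv2.resize(B['color'][110:210,330:410],(320,400),interpolation=3)
cv2.imwrite('pics/p1.png',np.hstack([a,b])[:,:,::-1])"
```

```text
{'clock': 33.5, 'joint_pos': [31.765, 15.12, -4.724, 0.01, -70.169, 46.782], 'tool_pos': [0.605, 0.149, 0.244], 'orientation': [179.984, 0.003, -11.45], 'force': [-0.024, 1.01, -1.362], 'opening': 0.02, 'gripper_force': 29.889}
```

View pics/p1.png

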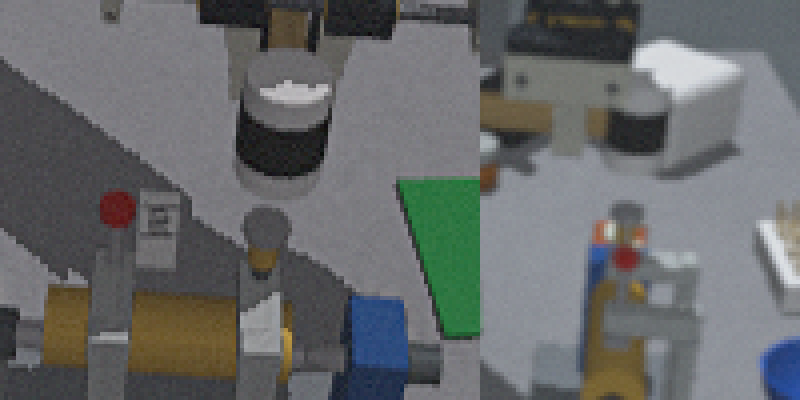

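The picture shows the head right above the punch: head at (285,130), punch at (268,220). Driving it down.

{"method": "carry_out", "body": {"deltas": [[[0,0.005,0.08,0,-1],[0,0.005,0.15,0,-1],[0,0.005,0.18,0,-1],[0,0.005,0.2,0,-1],[0,0.005,0.22,0,-1]]]}}

```text
clock: 34.0
tool_pos: [0.6054, 0.1472, 0.2008]
orientation: [-180.0, -0.0, -11.5]
force: [-4.9, 1.4, 5.4]
opening: 0.02
gripper_force: 29.9
```

{"method": "carry_out", "body": {"deltas": [[[0,0,0.005,0,-1],[0,0,0.01,0,-1],[0,0,0.015,0,-1],[0,0,0.015,0,-1],[0,0,0.015,0,-1]]]}}

```text
clock: 34.5
tool_pos: [0.6055, 0.1473, 0.1999]
orientation: [-179.9, -0.1, -11.5]
force: [-10.4, 2.6, 16.1]
opening: 0.0196
gripper_force: 30.0
```

```bash
python3 -c "
from h import *
A=snap('scene');B=snap('side');st();print(ctrl.get_obs()['moment'])
a=cv2.resize(A['color'][170:270,320:440],(480,400),interpolation=3);b=cv2.resize(B['color'][110:210,330:410],(320,400),interpolation=3)
cv2.imwrite('pics/p2.png',np.hstack([a,b])[:,:,::-1])"
```

```text
{'clock': 34.6, 'joint_pos': [31.61, 16.642, -8.542, 0.019, -64.663, 46.883], 'tool_pos': [0.605, 0.147, 0.2], 'orientation': [-179.908, -0.124, -11.499], 'force': [-10.395, 2.927, 15.445], 'opening': 0.02, 'gripper_force': 29.967}
[0.84423591 3.45357233 0.06980848]
```

View pics/p2.png

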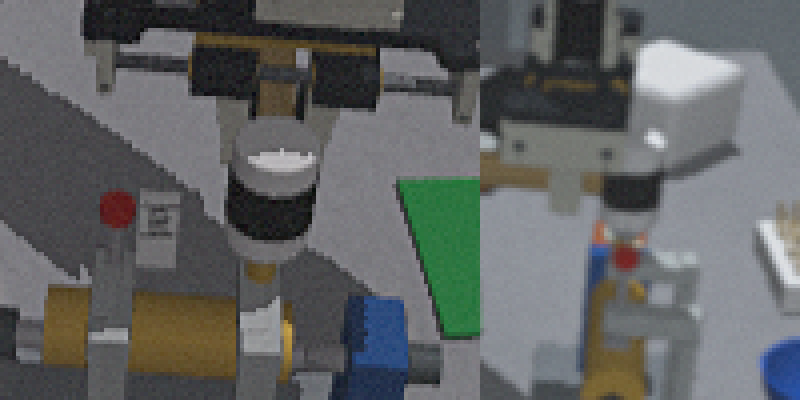

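External force up is 16 N plus the mallet's 2 N weight. That's well above the 8 N spring, and the nominal head bottom is at 0.188, so the punch is against its stop. Lifting and returning the mallet.

{"method": "carry_out", "body": {"deltas": [[[0,0,-0.05,0,-1],[0,0,-0.2,0,-1],[0,0,-0.35,0,-1],[-0.2,-0.2,-0.35,0,-1],[-0.4,-0.4,-0.35,0,-1]]]}}

```text
clock: 35.1
tool_pos: [0.5506, 0.2303, 0.268]
orientation: [-179.9, -0.1, -11.8]
force: [0.5, 0.5, -3.3]
opening: 0.0196
gripper_force: 30.0
```

```bash
python3 -c "
from h import *
A=snap('scene');st()
for q in ctrl.spot_point(A,'punch_top')[:1]: print(q)
print(to([.455,.3735,.2]))"
```

```text
{'clock': 35.15, 'joint_pos': [42.046, 11.699, -6.126, -0.122, -72.044, 36.474], 'tool_pos': [0.547, 0.236, 0.268], 'orientation': [-179.825, 0.016, -11.517], 'force': [-3.195, 0.664, -3.085], 'opening': 0.02, 'gripper_force': 29.963}
{'centre': [449.2, 237.1], 'p': 0.61}
[-0.5939 -0.5922  0.3385]
```

{"method": "carry_out", "body": {"deltas": [[[-0.2,-0.2,0,0,-1],[-0.4,-0.4,0,0.0667,-1],[-0.59,-0.59,0.0,0.0667,-1],[-0.59,-0.59,0.2,0.0667,-1],[-0.59,-0.59,0.35,0.0667,-1]]]}}

```text
clock: 35.7
tool_pos: [0.4567, 0.372, 0.196]
orientation: [-179.9, 0.0, -35.7]
force: [0.1, -0.7, -2.1]
opening: 0.0198
gripper_force: 30.0
```

```bash
python3 -c "
from h import *
s=snap('wrist');B=snap('side');st();print(to([.455,.3735,.0]))
a=cv2.resize(s['color'][60:300,180:460],(466,400));b=cv2.resize(B['color'][100:220,240:340],(333,400),interpolation=3)
cv2.imwrite('pics/p3.png',np.hstack([a,b])[:,:,::-1])"
```

```text
{'clock': 35.8, 'joint_pos': [57.965, 13.9, -13.287, -0.081, -63.26, -3.434], 'tool_pos': [0.456, 0.368, 0.193], 'orientation': [179.55, 0.045, -35.506], 'force': [0.061, 0.339, -2.219], 'opening': 0.02, 'gripper_force': 29.963}
[-0.0191 -0.0271  0.9633]
```

View pics/p3.png

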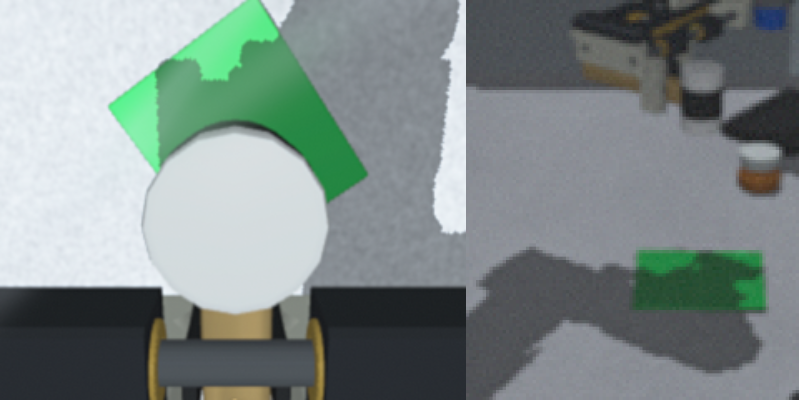

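The picture shows the mallet still held upright. It's over the pad in the wrist view.

{"method": "carry_out", "body": {"deltas": [[[0,0,0.2,0,-1],[0,0,0.4,0,-1],[0,0,0.6,0,-1],[0,0,0.75,0,-1],[0,0,0.8,0,-1]]]}}

```text
clock: 36.3
tool_pos: [0.4584, 0.3681, 0.0354]
orientation: [179.8, -0.0, -35.6]
force: [0.2, -0.7, -1.5]
opening: 0.0198
gripper_force: 30.0
```

{"method": "carry_out", "body": {"deltas": [[[0,0,0.01,0,-1],[0,0,0.02,0,-1],[0,0,0.02,0,-1],[0,0,0.02,0,-1],[0,0,0.02,0,-1]]]}}

```text
clock: 36.8
tool_pos: [0.4585, 0.37, 0.0342]
orientation: [-179.9, 0.0, -35.5]
force: [-0.5, -0.4, -1.9]
opening: 0.0199
gripper_force: 30.0
```

{"method": "carry_out", "body": {"deltas": [[[0,0,0.02,0,-1],[0,0,0.04,0,-1],[0,0,0.055,0,-1],[0,0,0.065,0,-1],[0,0,0.07,0,-1]]]}}

```text
clock: 37.3
tool_pos: [0.4581, 0.3693, 0.0185]
orientation: [180.0, -0.0, -35.6]
force: [-0.0, 0.1, -1.7]
opening: 0.0199
gripper_force: 30.0
```

{"method": "carry_out", "body": {"deltas": [[[0,0,0.004,0,-1],[0,0,0.008,0,-1],[0,0,0.008,0,-1],[0,0,0.008,0,-1],[0,0,0.008,0,-1]]]}}

```text
clock: 37.8
tool_pos: [0.4581, 0.3694, 0.0183]
orientation: [-180.0, -0.0, -35.5]
force: [-3.9, -1.5, 6.4]
opening: 0.0195
gripper_force: 30.0
```

In contact. Opening gradually, then lifting away.

{"method": "carry_out", "body": {"deltas": [[[0,0,0,0,-0.2],[0,0,0,0,-0.1],[0,0,0,0,0.2],[0,0,0,0,0.4],[0,0,0,0,0.4]]]}}

```text
clock: 38.3
tool_pos: [0.4582, 0.3695, 0.0173]
orientation: [180.0, -0.0, -35.6]
force: [1.4, 0.5, 0.1]
opening: 0.0542
gripper_force: 0.0
```

{"method": "carry_out", "body": {"deltas": [[[0,0,-0.1,0,0.4],[0,0,-0.3,0,0.4],[-0.1,0,-0.55,0,0.4],[-0.2,0,-0.75,0,0.4],[-0.2,0,-0.9,0,0.4]]]}}

```text
clock: 38.8
tool_pos: [0.425, 0.3944, 0.201]
orientation: [-179.8, 0.0, -35.5]
force: [-0.1, 0.6, 0.2]
opening: 0.0613
gripper_force: 0.0
```

```bash
python3 r.py; python3 -c "
from h import *
A=snap('scene');B=snap('side')
a=cv2.resize(A['color'][170:310,100:500],(800,280),interpolation=3)
b=cv2.resize(B['color'][140:400,230:430],(240,312),interpolation=3); c=cv2.resize(A['color'][190:270,400:500],(390,312),interpolation=3)
v=np.zeros((592,800,3),np.uint8);v[:280]=a;v[280:,:240]=b;v[280:,250:640]=c
cv2.imwrite('pics/f.png',v[:,:,::-1])"
```

```text
{'clock': 38.95, 'joint_pos': [62.071, 12.615, -14.025, 0.017, -63.068, -7.593], 'tool_pos': [0.426, 0.394, 0.2], 'orientation': [-179.708, 0.023, -35.514], 'force': [-0.3, 0.307, -0.654], 'opening': 0.062, 'gripper_force': 0.0}
[(41, [349.0, 220.6])] [(21, [366.0, 173.8]), (19, [359.9, 251.4])] []
red [0.6355 0.065  0.2008] err 0.2 rel x -0.0007 ang -0.4
cap z scene 0.2015 d 0.6
cap z side 0.201 d 0.0
```

View pics/f.png

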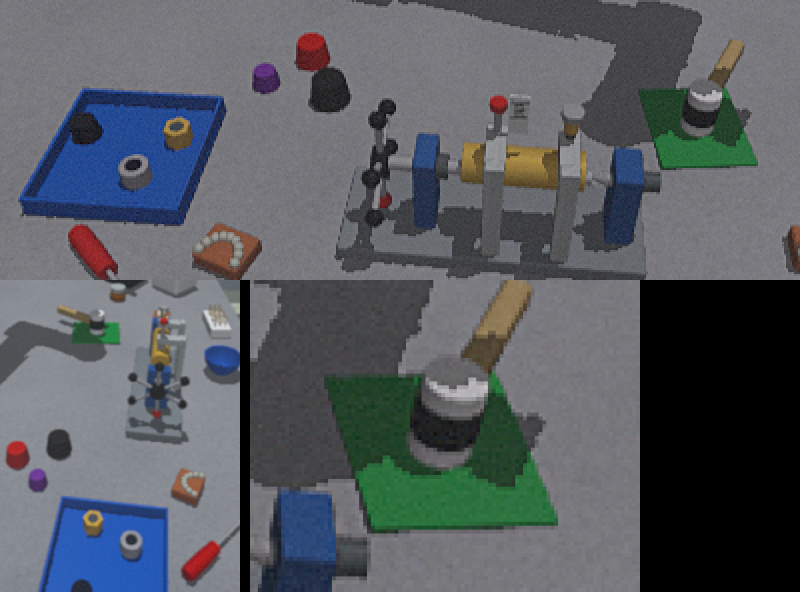

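The final picture shows all three fittings in the tray, with the foot at (85,128), the nut at (178,130) and the collar at (133,170). The mallet stands upright on the pad at (703,105), and the plunger cap is still at the top at (498,104). Handing in.

```bash
python3 -c "
from plant import ctrl
print(ctrl.close_job())"
```

```text
the job is handed in; nothing more can be done
None
```

I handed the job in: plunger left at the top of its swing, punch driven to its stop, mallet upright on its green pad, and the nut, collar and small black foot in the tray; the hand-in gave no verdict.

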